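# Open the round tub of brass hinges

## Robot

A 6-joint arm with a two-finger parallel gripper is mounted at the origin on the work surface. World frame = base frame: x ahead of the robot, y to its left, z up, the work surface at z = 0. Lengths are in m, angles in rad, forces in N, time in s.
With the tool pointing down it reaches from about 0.25 to 0.725 m from the base axis. Payload 4 kg.
Tool frame: the origin (TCP) lies at the very end of the fingers, on their centre line; the grasp point (between the pads) lies 19 mm behind it; z points along the fingers, y is the direction in which the jaws open and shut (so a half turn about z gives the same grasp; the last joint's range is limited). The gripper opens to 85 mm and grips with 20 to 120 N. Pads are 22 mm wide; open, the fingers measure 114 mm over their backs; the gripper's body (76 mm by 85 mm) begins 54 mm behind the grasp point. The pads swing forward as they close: fully open they stand 13 mm farther back than shut.
Start: joints at [-1.311, 0.241, 0.005, 1.335, 0, 1.571], TCP at [0.128, -0.483, 0.231] pointing down, gripper open.
Joint ranges: [-2.72, 2.72], [-1.05, 1.87], [-1.09, 1.28], [-1.99, 2.15], [-1.42, 1.44], [-3.14, 3.14]. Speed limits (rad/s): [2.79, 2.79, 3.14, 3.14, 3.14, 3.14].

## Interface

Orientations are given as a 3x3 rotation matrix whose columns are the frame's x, y, z axes.
In Python, from cell import status, vision, hand_in gives the robot as it stands.
- The arm moves only by the tool arm_command, never from a script. Its argument "rows" is a list that holds one entry, the list of rows, each a list of 7 numbers: the shift along the world's x, y, z in m, then the turn, a rotation vector about the world's x, y, z in degrees, then the opening, from 0 (shut) to 1 (fully open). In form: [[[dx, dy, dz, rx, ry, rz, jaw], ...]]. A call has 1 to 20 rows; each row shifts and turns the commanded pose from where the row before left it; what a row does not reach is not made up. A row lasts 1/8 s, in which the tool goes at most 62.5 mm and 10.7 degrees, less where a joint would pass 70% of its speed; a pose out of reach is approached as far as the arm can. A call is refused whole if a number of a shift passes 0.0625 or a number of a turn 10.7, either way. A call with a gripper value outside its range is refused whole. The fingers move at their own pace and stop on an object; "newtons" is the grip in N (left out, the last holds). Time passes only in rows, so rows that do not move let the fingers close. It gives the time, the measured TCP pose, the force and the opening at its end, in the units of the state.
- status.sense(): the state, without advancing time (a new reading comes with each control period).
- vision.get_image(name): name is "side" or "top" or "wrist"; returns a dict with "color" (400x640x3 uint8, red, green, blue), "fx", "fy", "cx", "cy" (pixels), "R" (3x3) and "t" (3): a world point X has camera coordinates R X + t. Camera axes: x right, y down, z forward; pixel columns grow to the right and rows downward; lengths in m; the calibration is good to about 2 mm. A picture is of the moment at which its call begins. There is no depth.
- hand_in(): hands the job in, once; it reports no verdict.
The state is a dict: "time": time; "q": joint angles; "joint_vel": joint speeds; "joint_torque": joint torques, N m; "tcp_pos": TCP position; "ee_rot": TCP orientation; "contact_force": force on the tool from outside, world axes, zero at the start; "wrist_torque": the same for the moment, N m; "finger_gap": finger opening in m.
Only numpy, scipy, OpenCV 4.12 (cv2) and the standard library are available. Lean on these libraries where they do the work, as an engineer would, in place of code of your own. Each camera call takes 0.05 s, during which the arm holds its last target. There are 200 camera calls.

## Task

Take the lid off the big round wooden tub: hold it by its upright tab, tip the tab side up by a good finger's breadth first while the opposite edge still rests on the tub's rim, then lift the lid clear and lay it down gently, tab up, wholly on the square cork mat. The tub stays standing upright where it is.

Things in the scene. Friction and masses are not known exactly. Their poses are not given: they have to be found in the camera images.
- lid: Loose round lid of light wood, 90 g, on the big round tub: flange 100 mm across, 8 mm thick; plug under it 74 mm across, 6 mm deep, 4 mm play in the tub. On top an upright tab 26 mm long (lid x), 14 thick (lid y), 32 tall, centred 34 mm from the middle along lid +x; at the start +x points away from the robot within 45 degrees. Origin: centre of the flange's underside, on the rim; z up.
- lid_heel (a point): The point of the flange's lower edge opposite the tab (50 mm from the lid's middle along lid -x): the lid pivots about here when the tab side is tipped up.
- tub: Big round tub of light wood, loose, 92 mm across, 62 mm tall, wall 5 mm, about 0.6 kg with brass hinges in it. Origin: centre of its underside; z up. The square caddy of the same wood with a similar tabbed lid and the small round pot are other things.
- mat: Square cork mat fixed to the desk, 160 x 160 mm, 4 mm thick. Origin: centre of its underside; x and y run along its edges, z up.
Not all that is in view belongs to the job. What is shaped like the lid but blue or purple is not meant.

How it is judged:
On the way, in this order (a step that is already met when the one before it is completed fails the run):
1. the lid is tipped up by at least 7 degrees while its edge opposite the tab is still at the tub's rim (not more than 12 mm above it) (angle between lid's own z axis and vertical above 0.12 rad and z of lid_heel in the frame of tub between 0.045 and 0.074 m and horizontal distance between lid_heel and tub below 0.068 m), for 0.1 s.
2. the lid is lifted off: that opposite edge is at least 25 mm above the tub's rim (z of lid_heel in the frame of tub above 0.087 m), for 0.1 s.
At the end, for the whole second after the job is handed in: The lid lies still on the cork mat, tab up and level within 10 degrees, its middle within 32 mm of the mat's middle along each edge direction (so wholly on the mat); the tub stands upright on the desk (within 10 degrees) no more than 30 mm from where it stood (x of lid in the frame of mat between -0.032 and 0.032 m and y of lid in the frame of mat between -0.032 and 0.032 m and z of lid in the frame of mat below 0.016 m and angle between each of lid, tub's own z axis and vertical below 0.17 rad and linear speed of lid below 0.02 m/s and height (world z) of tub below 0.01 m and distance of tub from where it was at the start of the episode below 0.03 m); the robot touches nothing.
It fails at once if the lid hits or is pressed on the mat with more than 40 N (contact force between lid and mat above 40 N).
It fails at once if the tub is tipped over (more than 30 degrees) (angle between tub's own z axis and vertical above 0.52 rad).
It also fails if it takes over 48 s, if anything falls off the work surface, if the arm or the gripper's body presses on something with over 40 N, if the wrist force passes 120 N, or if a joint passes its speed limit or range.

## Working session

There is one attempt and no reset: what is moved stays moved. The work goes in short steps, Python scripts to look and compute and a tool call to move; the robot and the scene stay as the last step left them, time stands still between calls to the robot, and variables do not carry over. Pictures are saved under pics/ and viewed, about 8 in all and at most 12, crops included, and the job is handed in when it is done.

Besides the shell and the picture viewer there is one more tool, called after "Request:" in YAML: its name, and indented under it one key for each argument. arm_command: Moves the arm, as the interface text tells. Its arguments: {"type":"object","properties":{"rows":{"type":"array","items":{"type":"array","items":{"type":"array","items":{"type":"number"}}}},"newtons":{"type":"number"}},"required":["rows"]}

```bash
mkdir -p pics; ls
cat > h.py <<'E'
import numpy as np,cv2
from cell import status,vision
def grab(n,f):
    im=vision.get_image(n); cv2.imwrite('pics/'+f,cv2.cvtColor(im['color'],cv2.COLOR_RGB2BGR)); np.save('pics/'+f+'.npy',im,allow_pickle=True); return im
def load(f): return np.load('pics/'+f+'.npy',allow_pickle=True).item()
def ray(im,u,v,z):
    R=np.array(im['R']);t=np.array(im['t'])
    c=-R.T@t; d=R.T@np.array([(u-im['cx'])/im['fx'],(v-im['cy'])/im['fy'],1])
    return c+d*(z-c[2])/d[2]
def proj(im,X):
    p=np.array(im['R'])@np.array(X)+np.array(im['t']); return im['fx']*p[0]/p[2]+im['cx'],im['fy']*p[1]/p[2]+im['cy']
E
python3 - <<'E'
from h import *
for n in('top','side'):
    im=grab(n,n+'0.png'); print(n,-np.array(im['R']).T@np.array(im['t']),im['fx'])
E
```

```text
pics
top [0.31823452 0.07523487 1.14381297] 429.1343930400971
side [ 0.31384154 -0.62480057  0.48464914] 412.07083644357294
```

View pics/top0.png

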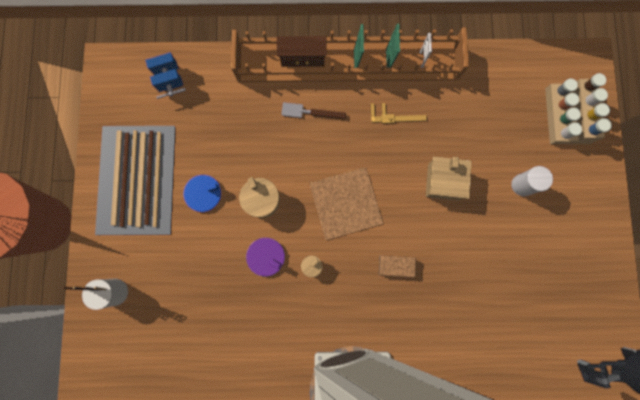

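View pics/side0.png

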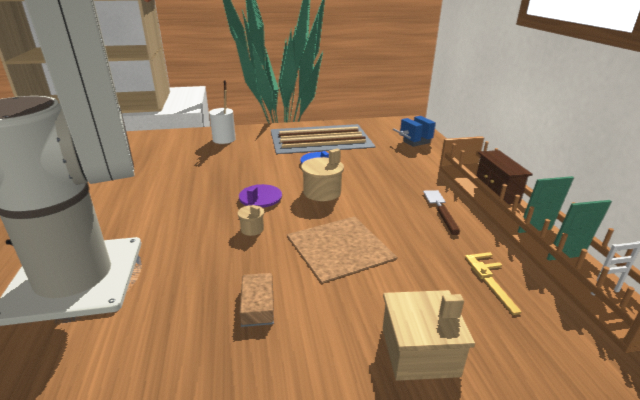

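The top view shows the tub lid centred near (259,198) with its tab near (253,184), and the mat centred near (346,204). The side view shows the tub at (322,180). Next I'll measure these.

Run:
```python
from h import *
im=load('top0.png');c=im['color']
hsv=cv2.cvtColor(c,cv2.COLOR_RGB2HSV)
print(hsv[205,262],hsv[184,253],hsv[204,346],hsv[230,320],hsv[195,350])
x0,y0=225,160
crop=c[160:240,225:305]
cv2.imwrite('pics/crop.png',cv2.resize(cv2.cvtColor(crop,cv2.COLOR_RGB2BGR),None,fx=7,fy=7,interpolation=cv2.INTER_CUBIC))
m=((hsv[...,2]>165)&(hsv[...,1]<150)).astype(np.uint8)
n,l,s,ce=cv2.connectedComponentsWithStats(m)
for i in range(1,n):
    if s[i,4]>200: print(s[i],ce[i])
for (u,v) in [(312,184),(365,170),(382,222),(330,238)]: print(ray(im,u,v,.004))
print(ray(im,259,198,.07),ray(im,346.5,203.5,.004))
```

```text
[ 17 113 187] [ 16 112 186] [ 14 127 159] [ 13 149 154] [ 14 127 154]
[ 40  63  20  33 390] [51.59487179 78.40769231]
[ 58  69  15  80 723] [ 65.18533887 104.71507607]
[ 82  69  66  12 222] [111.13513514  72.27477477]
[579  78  30  59 637] [591.83516484 104.50078493]
[551  83  32  57 597] [560.77386935 115.54606365]
[111 130  10  95 416] [115.36538462 176.27884615]
[128 130   8  95 216] [131.69444444 176.3287037 ]
[136 132   9  95 378] [139.83068783 178.8968254 ]
[153 132   7  94 216] [155.97685185 178.75925926]
[ 430  157   41   40 1137] [448.56376429 178.39929639]
[512 166  41  24 610] [536.32459016 177.52459016]
[ 237  177   58   40 1084] [258.2795203 197.3597786]
[301 255  19  22 286] [309.17482517 265.44755245]
[ 82 291  26  19 347] [ 93.0259366  300.51008646]
[312 370  45  30 632] [328.40348101 388.5585443 ]
[0.5294726  0.09963586 0.004     ]
[ 0.56699803 -0.04415471  0.004     ]
[ 0.42533372 -0.08635405  0.004     ]
[0.38370186 0.05246607 0.004     ]
[0.48216288 0.23263592 0.07      ] [0.47569667 0.00735355 0.004     ]
```

View pics/crop.png

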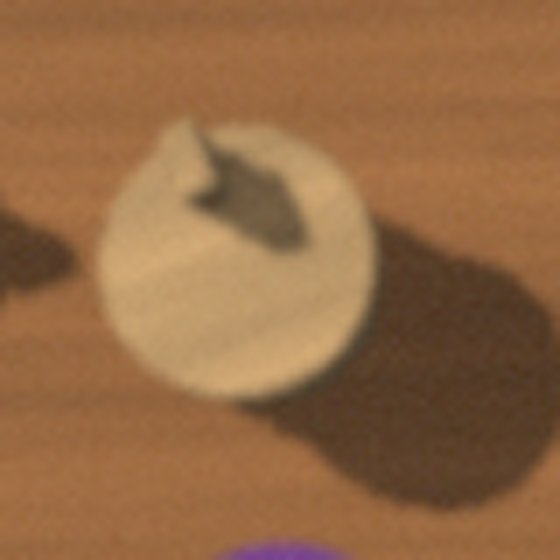

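Request:
arm_command:
  rows:
    - [[0.0213,0.0453,0.004,0,0,0,1],[0.0213,0.0453,0.004,0,0,0,1],[0.0213,0.0453,0.004,0,0,0,1],[0.0213,0.0453,0.004,0,0,0,1],[0.0213,0.0453,0.004,0,0,0,1],[0.0213,0.0453,0.004,0,0,0,1],[0.0213,0.0453,0.004,0,0,0,1],[0.0213,0.0453,0.004,0,0,0,1],[0.0213,0.0453,0.004,0,0,0,1],[0.0213,0.0453,0.004,0,0,0,1],[0.0213,0.0453,0.004,0,0,0,1],[0.0213,0.0453,0.004,0,0,0,1],[0.0213,0.0453,0.004,0,0,0,1],[0.0213,0.0453,0.004,0,0,0,1],[0.0213,0.0453,0.004,0,0,0,1],[0,0,0,0,0,0,1],[0,0,0,0,0,0,1]]

```text
time: 2.22
tcp_pos: [0.4589, 0.1578, 0.2907]
ee_rot: [[0.952, 0.307, -0.012], [0.307, -0.951, 0.029], [-0.003, -0.032, -0.999]]
contact_force: [0.3, -0.7, 0.2]
finger_gap: 0.0855
```

Run:
```python
from h import *
s=status.sense(); print(s['time'],s['tcp_pos'],np.round(s['ee_rot'],3),s['q'],s['contact_force'],s['finger_gap'])
im=grab('wrist','w1.png');print(-np.array(im['R']).T@np.array(im['t']),np.round(im['R'],2),im['fx'],proj(im,[.4836,.2325,.07]))
```

```text
2.225 [0.45887112 0.1577743  0.29065632] [[ 0.952  0.307 -0.012]
 [ 0.307 -0.951  0.029]
 [-0.003 -0.032 -0.999]] [0.31134805 0.19540334 0.10028435 1.47821791 0.03169287 3.14061966] [ 0.31464854 -0.67237552  0.19502507] 0.08551096713302687
[0.525175   0.17432358 0.43362181] [[ 0.31 -0.95 -0.03]
 [-0.91 -0.3   0.27]
 [-0.27 -0.05 -0.96]] 281.5427302504979 (np.float64(272.1856788304332), np.float64(133.62767394118399))
```

View pics/w1.png

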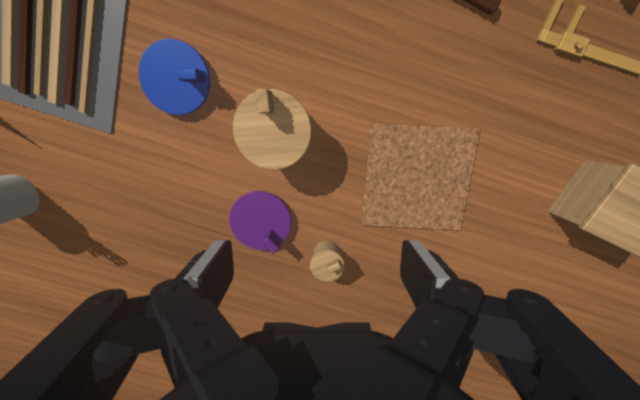

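The wrist view shows the lid centred near (272,129) with its tab near (265,100), and the mat centred near (421,177). The clock reads 2.2 s and j6 is at its limit, so further yaw has to be positive. Next I'll zoom in on the tab.

Run:
```python
from h import *
im=load('w1.png');c=im['color']
cv2.imwrite('pics/wc.png',cv2.resize(cv2.cvtColor(c[80:180,222:322],cv2.COLOR_RGB2BGR),None,fx=6,fy=6,interpolation=cv2.INTER_CUBIC))
for (u,v) in [(370,124),(480,129),(463,230),(362,225)]: print(ray(im,u,v,.004))
```

```text
[0.53421883 0.1091404  0.004     ]
[ 0.57688325 -0.04534937  0.004     ]
[ 0.42508075 -0.09204122  0.004     ]
[0.38127263 0.06466295 0.004     ]
```

View pics/wc.png

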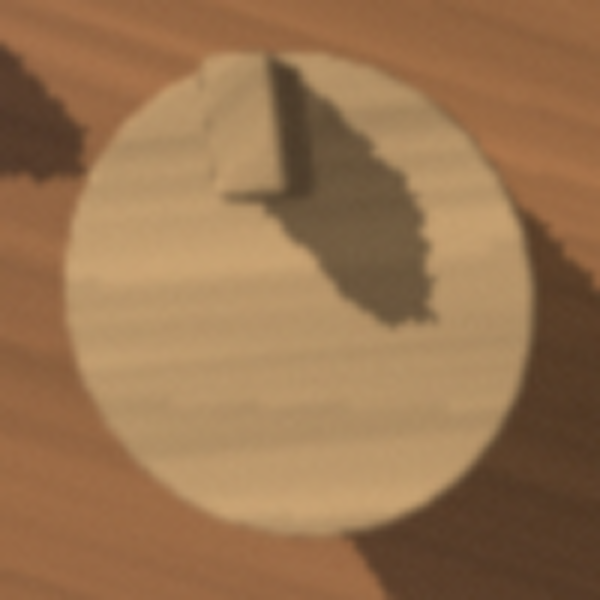

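Run:
```python
from h import *
im=load('w1.png')
P=[ray(im,222+u/6,80+v/6,.102) for u,v in [(205,55),(265,55),(284,189),(219,193)]]
c=ray(im,222+300/6,80+293/6,.07)
print(np.round(P,4),'centre',c,'tab',np.mean(P,0))
d=np.mean(P,0)-c; print(np.hypot(*d[:2]),np.degrees(np.arctan2(d[1],d[0])))
for a,b in((3,0),(2,1)):
    e=P[b]-P[a]; print(np.hypot(*e[:2]),np.degrees(np.arctan2(e[1],e[0])))
# check in top
it=load('top0.png'); print('top',ray(it,259.1,197.4,.07))
```

```text
[[0.5284 0.2574 0.102 ]
 [0.5319 0.2467 0.102 ]
 [0.51   0.237  0.102 ]
 [0.5055 0.2486 0.102 ]] centre [0.48925086 0.23430684 0.07      ] tab [0.51893075 0.24742764 0.102     ]
0.03245074934497867 23.849134147200843
0.024592113135269256 20.78529334189124
0.023935190478119324 23.79702679576806
top [0.48369895 0.23240385 0.07      ]
```

Request:
arm_command:
  rows:
    - [[0.0145,0.022,-0.0275,-0.42,-0.17,1.28,0.6],[0.0145,0.022,-0.0275,-0.42,-0.17,1.28,0.6],[0.0145,0.022,-0.0275,-0.42,-0.17,1.28,0.6],[0.0145,0.022,-0.0275,-0.42,-0.17,1.28,0.6],[0,0,0,0,0,0,0.6],[0,0,0,0,0,0,0.6],[0,0,0,0,0,0,0.6]]

```text
time: 3.15
tcp_pos: [0.5221, 0.2347, 0.1831]
ee_rot: [[0.914, 0.406, -0.001], [0.406, -0.914, 0.01], [0.003, -0.01, -1.0]]
contact_force: [-0.6, -0.4, -0.7]
finger_gap: 0.0512
```

Run:
```python
from h import *
s=status.sense(); print(s['time'],s['tcp_pos'],np.round(s['ee_rot'],3),s['q'][5],s['joint_vel'],s['finger_gap'])
im=grab('wrist','w2.png');print(proj(im,[.518,.247,.102]),proj(im,s['tcp_pos']))
```

```text
3.15 [0.52210803 0.23470464 0.18312347] [[ 0.914  0.406 -0.001]
 [ 0.406 -0.914  0.01 ]
 [ 0.003 -0.01  -1.   ]] 3.140593138007449 [ 8.43702948e-07  4.44128208e-04  1.17056678e-03 -3.50938120e-03
  7.38524098e-04  1.46529239e-03] 0.05124496221771516
(np.float64(301.9925723048307), np.float64(200.09842308431635)) (np.float64(316.48445408589356), np.float64(243.65990765518418))
```

View pics/w2.png

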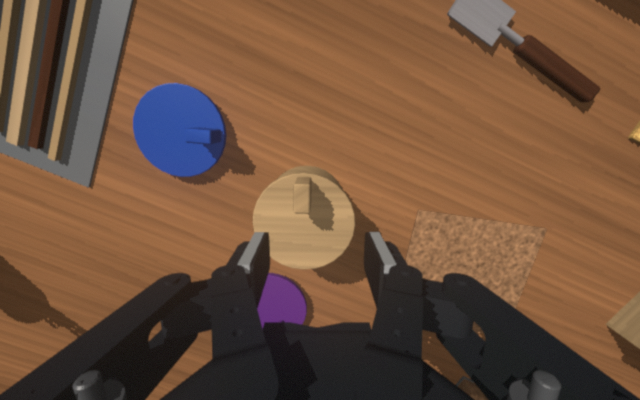

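The tab is at (302,195) in this view. j6 is still at its stop, so I'll use the equivalent half-turned grasp, which leaves wrist room for the tip.

Request:
arm_command:
  rows:
    - [[-0.005,0.0115,0,-0.57,-0.06,0,0.6],[0,0,0,0,0,10.5,0.6],[0,0,0,0,0,10.5,0.6],[0,0,0,0,0,10.5,0.6],[0,0,0,0,0,10.5,0.6],[0,0,0,0,0,10.5,0.6],[0,0,0,0,0,10.5,0.6],[0,0,0,0,0,10.5,0.6],[0,0,0,0,0,10.5,0.6],[0,0,0,0,0,10.5,0.6],[0,0,0,0,0,10.5,0.6],[0,0,0,0,0,10.5,0.6],[0,0,0,0,0,10.5,0.6],[0,0,0,0,0,10.5,0.6],[0,0,0,0,0,10.5,0.6],[0,0,0,0,0,10.5,0.6],[0,0,0,0,0,10.5,0.6],[0,0,0,0,0,10.5,0.6],[0,0,0,0,0,0,0.6],[0,0,0,0,0,0,0.6]]

```text
time: 5.7
tcp_pos: [0.5198, 0.2405, 0.1816]
ee_rot: [[-0.92, -0.392, 0.005], [-0.392, 0.92, -0.004], [-0.003, -0.006, -1.0]]
contact_force: [-0.3, 0.4, 0.0]
finger_gap: 0.0513
```

Run:
```python
from h import *
s=status.sense(); print(s['time'],s['tcp_pos'],np.round(s['ee_rot'],3),s['q'],s['finger_gap'])
im=grab('wrist','w3.png');u,v=proj(im,[.518,.247,.102]);print(u,v,proj(im,s['tcp_pos']))
u,v=int(u),int(v)
a=im['color'][v-50:v+50,u-50:u+50]; b=load('w2.png')['color'][160:260,252:352]
cv2.imwrite('pics/wc3.png',cv2.resize(cv2.cvtColor(np.hstack([a,b]),cv2.COLOR_RGB2BGR),None,fx=4,fy=4,interpolation=cv2.INTER_CUBIC))
```

```text
5.7 [0.51980538 0.24047129 0.18158651] [[-0.92  -0.392  0.005]
 [-0.392  0.92  -0.004]
 [-0.003 -0.006 -1.   ]] [ 0.43654809  0.40641895  0.10824122  1.26955894 -0.00613455  0.03415234] 0.05131321685555219
324.96135995118874 203.84083510246302 (np.float64(316.30390574022596), np.float64(245.36225453969215))
```

View pics/wc3.png

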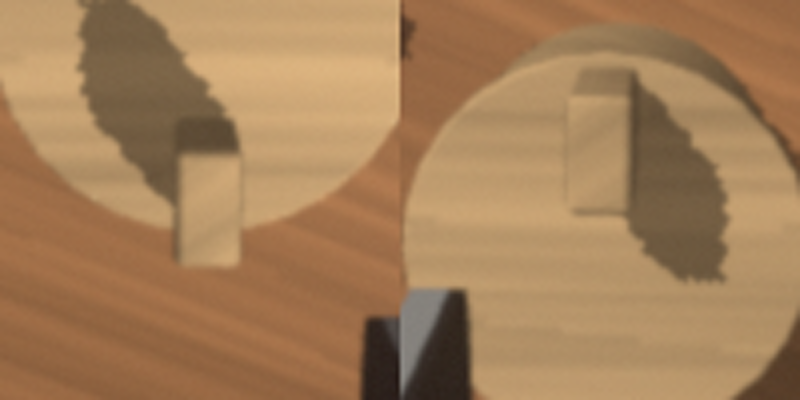

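Run:
```python
from h import *
for f,o,Q in(('w3.png',(274,153),[(180,267),(240,267),(240,153),(180,153)]),('w2.png',(252,160),[(167,93),(230,93),(230,213),(170,213)])):
    im=load(f);P=np.array([ray(im,o[0]+u/4,o[1]+v/4,.102) for u,v in Q]);e=(P[0]+P[1]-P[2]-P[3])/2
    print(P.mean(0),np.hypot(*e[:2]),np.degrees(np.arctan2(e[1],e[0])),np.linalg.norm(P[0]-P[1]))
im=load('w2.png');print('lid',ray(im,252+(600-400)/4,160+245/4,.07))
```

```text
[0.51898549 0.2488215  0.102     ] 0.024834054788946573 23.639485799152247 0.012627650720795441
[0.51923259 0.24769079 0.102     ] 0.0259168149728588 23.88622808333831 0.012891354801385091
lid [0.48888049 0.23660025 0.07      ]
```

Request:
arm_command:
  rows:
    - [[-0.001,0.0075,-0.014,0.23,0.29,0.6,0.6],[0,0,-0.022,0,0,0,0.6],[0,0,-0.02,0,0,0,0.6],[0,0,0,0,0,0,0.6],[0,0,0,0,0,0,0.6]]

```text
time: 6.38
tcp_pos: [0.519, 0.2481, 0.1254]
ee_rot: [[-0.915, -0.403, 0.0], [-0.403, 0.915, -0.0], [0.0, -0.0, -1.0]]
contact_force: [0.3, -0.2, 1.1]
finger_gap: 0.0512
```

Request:
arm_command:
  rows:
    - [[0,0,-0.017,0,0,0,0.6],[0,0,-0.017,0,0,0,0.6],[0,0,-0.015,0,0,0,0.6],[0,0,0,0,0,0,0.6],[0,0,0,0,0,0,0.3],[0,0,0,0,0,0,0.1],[0,0,0,0,0,0,0.0],[0,0,0,0,0,0,0.0],[0,0,0,0,0,0,0.0],[0,0,0,0,0,0,0.0]]
  newtons: 40

```text
time: 7.62
tcp_pos: [0.5196, 0.2483, 0.0773]
ee_rot: [[-0.915, -0.403, 0.002], [-0.403, 0.915, 0.001], [-0.002, -0.0, -1.0]]
contact_force: [-0.7, 0.8, 5.6]
finger_gap: 0.0135
```

Run:
```python
from h import *
s=status.sense(); print(s['time'],s['tcp_pos'],s['contact_force'],s['wrist_torque'],s['finger_gap'])
# tip axis: lid -y horizontal (tab side up). pivot heel
th=np.radians(23.7);x=np.array([np.cos(th),np.sin(th),0]);ax=np.cross(x,[0,0,1])
tab=np.array([.519,.248,.062]);heel=tab-.084*x
from scipy.spatial.transform import Rotation as Ro
p=np.array(s['tcp_pos'])
print('axis',ax)
prev=p
for k in range(1,9):
    q=heel+Ro.from_rotvec(ax*np.radians(2*k)).apply(p-heel); print(np.round(q-prev,4),np.round(ax*2,2)); prev=q
```

```text
7.625 [0.51955535 0.24825167 0.07731365] [-0.7096739   0.81839863  5.61442582] [0.03852887 0.03480877 0.02281857] 0.013503521565239016
axis [ 0.40194778 -0.91566259  0.        ]
[-0.0005 -0.0002  0.0029] [ 0.8  -1.83  0.  ]
[-0.0006 -0.0003  0.0029] [ 0.8  -1.83  0.  ]
[-0.0007 -0.0003  0.0029] [ 0.8  -1.83  0.  ]
[-0.0008 -0.0004  0.0029] [ 0.8  -1.83  0.  ]
[-0.0009 -0.0004  0.0028] [ 0.8  -1.83  0.  ]
[-0.001  -0.0004  0.0028] [ 0.8  -1.83  0.  ]
[-0.0011 -0.0005  0.0028] [ 0.8  -1.83  0.  ]
[-0.0012 -0.0005  0.0027] [ 0.8  -1.83  0.  ]
```

Request:
arm_command:
  rows:
    - [[-0.0005,-0.0002,0.0034,0.8,-1.83,0,0],[-0.0006,-0.0003,0.0032,0.8,-1.83,0,0],[-0.0007,-0.0003,0.0032,0.8,-1.83,0,0],[-0.0008,-0.0004,0.0032,0.8,-1.83,0,0],[-0.0009,-0.0004,0.0031,0.8,-1.83,0,0],[-0.001,-0.0004,0.0031,0.8,-1.83,0,0],[0,0,0,0,0,0,0],[0,0,0,0,0,0,0],[0,0,0,0,0,0,0]]

```text
time: 8.75
tcp_pos: [0.5145, 0.2459, 0.0953]
ee_rot: [[-0.895, -0.403, 0.19], [-0.395, 0.915, 0.083], [-0.207, -0.001, -0.978]]
contact_force: [-0.3, 0.5, -0.6]
finger_gap: 0.0131
```

Run:
```python
from h import *
s=status.sense(); print(s['contact_force'],s['wrist_torque'],s['finger_gap'])
im=grab('side','s2.png')
cv2.imwrite('pics/s2c.png',cv2.resize(cv2.cvtColor(im['color'][90:240,240:400],cv2.COLOR_RGB2BGR),None,fx=3.5,fy=3.5,interpolation=cv2.INTER_CUBIC))
```

```text
[-0.29328307  0.51612069 -0.64131313] [-0.12974971  0.21721777 -0.03143321] 0.013134312542831532
```

View pics/s2c.png

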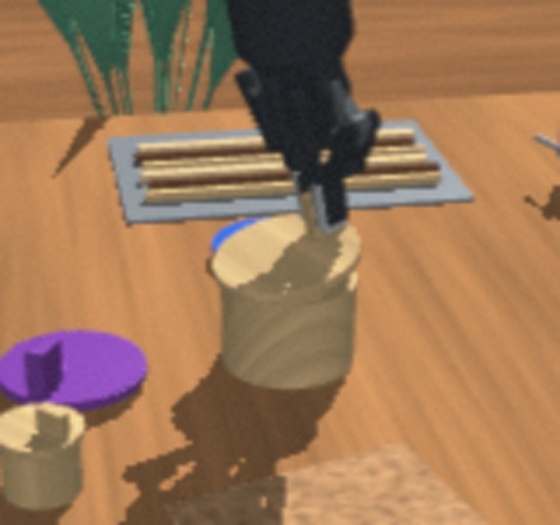

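The side view shows the lid tipped: its tab side (right, about (350,240)) is raised, and its left edge at (212,265) is still on the rim. I'll tip it another 3 to 4° for margin, then lift.

Request:
arm_command:
  rows:
    - [[-0.0011,-0.0005,0.0028,0.8,-1.83,0,0],[-0.0012,-0.0005,0.0027,0.8,-1.83,0,0],[0,0,0,0,0,0,0],[0,0,0,0,0,0,0],[0,0,0.005,0,0,0,0],[0,0,0.01,0,0,0,0],[0,0,0.02,0,0,0,0],[0,0,0.02,0,0,0,0],[0,0,0.02,0,0,0,0],[0,0,0.005,0,0,0,0],[0,0,0,0,0,0,0],[0,0,0,0,0,0,0]]

```text
time: 10.3
tcp_pos: [0.5114, 0.2445, 0.18]
ee_rot: [[-0.88, -0.403, 0.251], [-0.388, 0.915, 0.109], [-0.273, -0.001, -0.962]]
contact_force: [-0.6, -0.0, -1.5]
finger_gap: 0.0132
```

Run:
```python
from h import *
im=grab('side','s3.png')
s=status.sense();print(s['tcp_pos'])
cv2.imwrite('pics/s3c.png',cv2.resize(cv2.cvtColor(im['color'][60:240,240:400],cv2.COLOR_RGB2BGR),None,fx=3,fy=3,interpolation=cv2.INTER_CUBIC))
# refine mat centre: averaged corner rays
for f,Q in(('top0.png',[(312,184),(365,170),(382,222),(330,238)]),('w1.png',[(370,124),(480,129),(463,230),(362,225)])):
    i=load(f);P=np.array([ray(i,u,v,.004) for u,v in Q]);e=P[1]-P[0];print(f,P.mean(0),np.degrees(np.arctan2(e[1],e[0])),np.linalg.norm(e))
```

```text
[0.51138262 0.24452357 0.17988827]
top0.png [0.47637655 0.00539829 0.004     ] -75.3735873175261 0.14860648043316468
w1.png [0.47936386 0.00910319 0.004     ] -74.56179439434788 0.16027271293031
```

View pics/s3c.png

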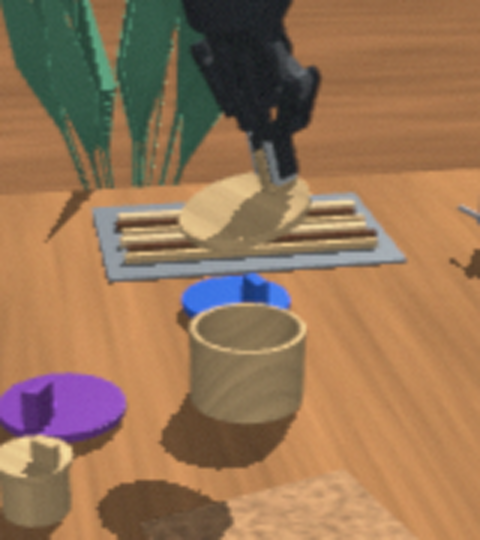

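The lid is clear of the tub and the tub is standing in place. I'll level the lid and carry it over the mat.

Request:
arm_command:
  rows:
    - [[0,-0.01,0,-0.8,1.83,0,0],[-0.0003,-0.025,0,-0.8,1.83,0,0],[-0.0003,-0.03,0,-0.8,1.83,0,0],[-0.0003,-0.03,0,-0.8,1.83,0,0],[-0.0003,-0.03,0,-0.8,1.83,0,0],[-0.0003,-0.03,0,-0.8,1.83,0,0],[-0.0003,-0.03,0,-0.8,1.83,0,0],[-0.0003,-0.025,0,-0.8,1.83,0,0],[-0.0003,-0.0135,0,0,0,0,0],[0,0,-0.03,0,0,0,0],[0,0,-0.03,0,0,0,0],[0,0,-0.02,0,0,0,0],[0,0,0,0,0,0,0],[0,0,0,0,0,0,0]]

```text
time: 12.1
tcp_pos: [0.5101, 0.0216, 0.1017]
ee_rot: [[-0.915, -0.404, 0.001], [-0.404, 0.915, -0.0], [-0.001, -0.001, -1.0]]
contact_force: [0.4, 0.7, -0.1]
finger_gap: 0.0133
```

Run:
```python
from h import *
s=status.sense();print(s['contact_force'],s['wrist_torque'])
im=grab('side','s4.png')
cv2.imwrite('pics/s4c.png',cv2.resize(cv2.cvtColor(im['color'][90:290,240:440],cv2.COLOR_RGB2BGR),None,fx=2.8,fy=2.8,interpolation=cv2.INTER_CUBIC))
```

```text
[ 0.42814077  0.67782153 -0.05625925] [ 0.06715474 -0.06898085 -0.03616276]
```

View pics/s4c.png

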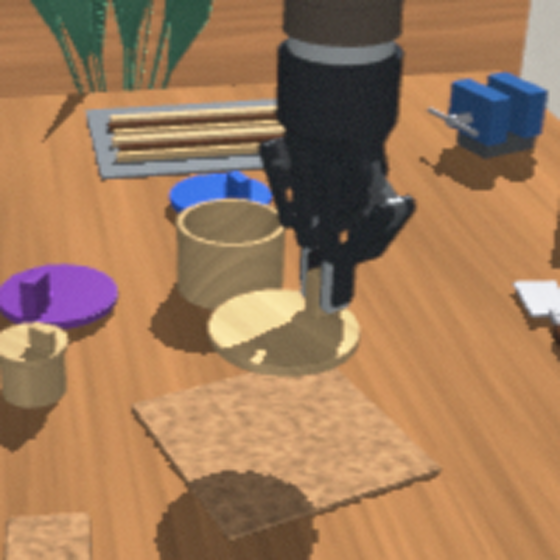

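The lid hangs level over the mat, centred at crop (284,332). I'll check that with a ray while lowering.

Request:
arm_command:
  rows:
    - [[0,0,-0.015,0,0,0,0],[0,0,-0.02,0,0,0,0],[0,0,-0.02,0,0,0,0],[0,0,-0.01,0,0,0,0],[0,0,-0.004,0,0,0,0],[0,0,-0.003,0,0,0,0],[0,0,-0.002,0,0,0,0],[0,0,0,0,0,0,0],[0,0,0,0,0,0,0]]

```text
time: 13.28
tcp_pos: [0.5099, 0.0213, 0.0273]
ee_rot: [[-0.915, -0.403, 0.001], [-0.403, 0.915, -0.0], [-0.0, -0.0, -1.0]]
contact_force: [0.2, 0.9, -1.2]
finger_gap: 0.0134
```

Run:
```python
from h import *
im=load('s4.png');print(ray(im,341.4,208.6,.0945))
# mat corners in side crop
P=np.array([ray(im,240+u/2.8,90+v/2.8,.004) for u,v in [(135,410),(440,468)]]);print(P.mean(0))
```

```text
[ 0.47651815 -0.00327023  0.0945    ]
[0.48021886 0.00339445 0.004     ]
```

Request:
arm_command:
  rows:
    - [[0,0,-0.001,0,0,0,0],[0,0,-0.001,0,0,0,0],[0,0,-0.0005,0,0,0,0],[0,0,0,0,0,0,0]]

```text
time: 13.78
tcp_pos: [0.5098, 0.0213, 0.0253]
ee_rot: [[-0.915, -0.403, 0.001], [-0.403, 0.915, -0.0], [-0.0, -0.001, -1.0]]
contact_force: [-1.8, -0.5, 4.8]
finger_gap: 0.0133
```

Contact is about 5 N, so the lid is on the mat. I'll release slowly and retreat upward.

Request:
arm_command:
  rows:
    - [[0,0,0,0,0,0,0.2],[0,0,0,0,0,0,0.35],[0,0,0,0,0,0,0.5],[0,0,0,0,0,0,0.5],[0,0,0,0,0,0,0.5],[0,0,0.01,0,0,0,0.5],[0,0,0.025,0,0,0,0.5],[0,0,0.04,0,0,0,0.5],[0,0,0.05,0,0,0,0.5],[0,0,0.05,0,0,0,0.5],[0,-0.05,0.03,0,0,0,0.5],[0,-0.06,0,0,0,0,0.5],[0,-0.06,0,0,0,0,0.5],[0,-0.06,0,0,0,0,0.5],[0,0,0,0,0,0,0.5],[0,0,0,0,0,0,0.5]]

```text
time: 15.78
tcp_pos: [0.5094, -0.2087, 0.2298]
ee_rot: [[-0.915, -0.402, 0.0], [-0.402, 0.915, 0.0], [-0.0, 0.0, -1.0]]
contact_force: [0.2, 0.1, 0.4]
finger_gap: 0.0426
```

Run:
```python
from h import *
im=grab('top','t5.png'); i2=grab('side','s5.png')
a=im['color'][120:280,220:420]; b=i2['color'][90:290,230:430]
a=cv2.resize(a,(500,400));b=cv2.resize(b,(300,300));b=cv2.copyMakeBorder(b,0,100,0,0,cv2.BORDER_CONSTANT)
cv2.imwrite('pics/f5.png',cv2.cvtColor(np.hstack([a,b]),cv2.COLOR_RGB2BGR))
```

```text
(no output)
```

View pics/f5.png

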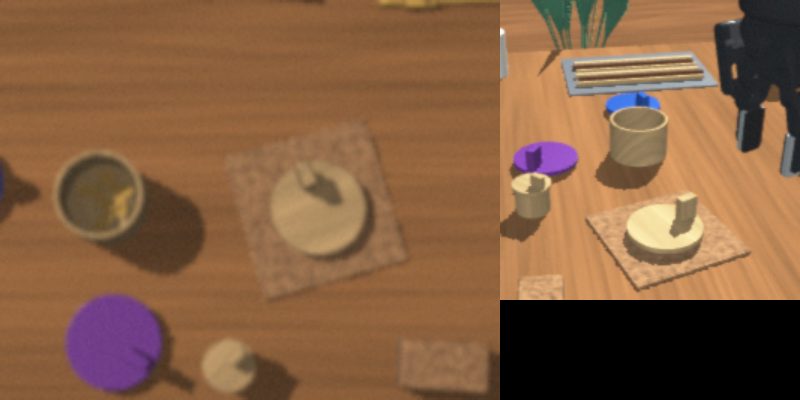

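The lid lies flat with its tab up, centred at about (319,208) against a mat centre of about (317,209). The tub stands upright in its place and the arm is clear.

```bash
python3 -c "
from cell import hand_in; print(hand_in())"
```

```text
the job is handed in; nothing more can be done
None
```

The lid is on the cork mat and the job is handed in, at about 16 s of the 48 s allowed. The hand-in reports no verdict.

I gripped the lid by its tab at 40 N and tipped it about 16° around its far edge. I then lifted it clear, levelled it and lowered it onto the mat, where the wrist showed about 5 N at touchdown.

**Last checks:**
- **Placing:** the final top view puts the lid within a few mm of the mat's middle, and the side view shows it flat with the tab up.
- **Tub:** it is upright and, as far as the pictures show, where it started. I did not measure its position in numbers.
- **Tipping:** a side picture taken at about 12° showed the tab side raised and the opposite edge still on the rim. The full angle comes from the tool's tilt, not a separate measurement of the lid.
- **Arm:** it was clear of everything, with near-zero force.

**Disagreements and trouble:**
- The camera views differed by up to about 6 mm on where the lid and mat were. One rough side-view check put the lid about 10 mm from where the arm pose said it was. The final top view did not bear that out.
- The last joint reached its range limit during the approach, so I turned the gripper half a turn before grasping.

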